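Set an electric nail-file unit for a left-handed technician

ROBOT

A 7-joint arm with a two-finger parallel gripper is mounted at the origin on a cart in front of the work surface, level with it; the furniture and walls round the work are solid. World frame = base frame: x ahead of the robot, y to its left, z up, the work surface at z = 0. Lengths are in m, angles in rad, forces in N, time in s.
With the tool pointing down it reaches from about 0.425 to 0.8 m from the base axis. Payload 8.3 kg.
Tool frame: the origin (TCP) lies at the very end of the fingers, on their centre line; the grasp point (between the pads) lies 19 mm behind it; z points along the fingers, y is the line along which they close (so a half turn about z gives the same grasp; the last joint's range is limited). The gripper opens to 85 mm and grips with 20 to 120 N. Pads are 22 mm wide; open, the fingers measure 114 mm over their backs; the gripper's body (76 mm by 85 mm) begins 54 mm behind the grasp point. The pads swing forward as they close: fully open they stand 13 mm farther back than shut.
Start: joints at [1.209, 0.383, 0.016, 1.37, -0.006, 1.388, -0.046], TCP at [0.184, -0.597, 0.206] pointing down, gripper open.
Joint ranges: [-2.95, 2.95], [-0.25, 2.06], [-1.52, 1.56], [0.18, 2.33], [-1.44, 4.58], [0.02, 2.06], [-3.01, 3.01]. Speed limits (rad/s): [2.39, 2.39, 3.01, 3.01, 3.14, 3.14, 3.14].

INTERFACE

Orientations are given as a unit quaternion [w, x, y, z].
In Python, from workcell import sensors, imaging, arm gives the robot as it stands.
- The arm moves only by the tool servo_tool, never from a script. Its arguments are lists of equal length, an entry for each row: "dp": the shift along the tool's x, y, z in cm, a list of three; "delta_rot": the turn, a rotation vector about the tool's x, y, z in rad, a list of three; "claw": the closure, from -1 (fully open) to 1 (shut), so that 0 is half open. A call has 1 to 20 rows; each row shifts and turns the commanded pose from where the row before left it, along the tool's axes as they then stand; what a row does not reach is not made up. A row lasts 1/12 s, in which the tool goes at most 41.7 mm and 7.16 degrees, less where a joint would pass 70% of its speed; a pose out of reach is approached as far as the arm can. A call with a gripper value outside its range is refused whole. The fingers move at their own pace and stop on an object; "grip_force" is the grip in N (left out, the last holds). Time passes only in rows, so rows that do not move let the fingers close. It gives the time, the measured TCP pose, the force, the opening and the grip force at its end, in the units of the state.
- sensors.get_obs(): the state, without advancing time (a new reading comes with each control period).
- imaging.grab_frame(name): name is "scene" or "top" or "wrist"; returns the picture (400x640x3 uint8, red, green, blue); there is no depth.
- imaging.camera_model(name): a dict with "fov_y" (degrees; the focal length in pixels is half the picture's height over the tangent of half this angle, whatever the lens; pixels are square), "cx", "cy" (the principal point, pixels), "origin" and "rotation" of the camera in the world; the wrist camera has in their place "hand_eye" (4x4, takes a point from camera to tool coordinates, whose origin is the TCP and whose axes are the flange's). Camera axes: x right, y down, z forward; pixel columns grow to the right and rows downward; lengths in m; the calibration is good to about 2 mm. The wrist camera is an equidistant fisheye: a pixel r from the principal point sees the ray r / f radians off the axis. A picture is of the moment at which its call begins: read the wrist's pose just before it. camera_model takes no time and is no camera call.
- arm.job_done(): hands the job in; it is judged then, once.
The state is a dict: "t": time; "joint_pos": joint angles; "qd": joint speeds; "effort": joint torques, N m; "eef_pos": TCP position; "tool_rot": TCP orientation; "contact_force": force on the tool from outside, world axes, zero at the start; "torque": the same for the moment, N m; "grip_width": opening from 0.0 (shut) to 1.0 (fully open); "grasp_force": force on a finger pad.
Only numpy, scipy, OpenCV 4.12 (cv2) and the standard library are available. Lean on these libraries where they do the work, as an engineer would, in place of code of your own. Each camera call takes 0.05 s, during which the arm holds its last target. There are 200 camera calls.

TASK

Set the electric nail-file unit on the desk for a left-handed technician who works with the foot pedal, tipping each rocker switch over with a light press of the fingertips: first press down the near end of the left rocker (direction: reverse), then the far end of the middle rocker (control: pedal), and last, because the settings must never be changed with the power on, the far end of the larger right rocker (power: on). Nothing is to be lifted or shoved: the unit and the bottle, jar and buffer beside it stay where they stand, and the speed dial is not touched.

Things in the scene. Friction and masses are not known exactly. Their poses are not given: they have to be found in the camera images.
- unit: Nail-file control unit: white and grey plastic wedge, 150 deep (x) x 186 wide (y) mm, 1.5 kg, loose on rubber feet. Origin: middle of its underside; x points away from the operator, y to his left. White top panel 52 mm high in front, 72 at the back (slope 8 degrees). Three black rockers in a row at x -28: left (direction) y +60, middle (control) y +14, right (power, larger) y -44.
- direction (a joint): Tilt of the left rocker (20 wide x 32 long, pivot across its middle). +0.17 rad: far end down, forward (so it starts). -0.17 rad: near end down, reverse. A stiff rocker without a spring: it takes about 2 N near the raised end all the way, meets a firm stop on either side and stays where it is left, so press it right down.
- control (a joint): Tilt of the middle rocker (20 wide x 32 long, same kind). -0.17 rad: near end down, handpiece control (so it starts). +0.17 rad: far end down, pedal.
- power (a joint): Tilt of the right, larger rocker (27 wide x 34 long, same kind). -0.17 rad: near end down, off (so it starts). +0.17 rad: far end down, on.
- direction_near (a point): Where to press: on top of the left rocker, 5 mm inside its near end. Raised at the start, about 8 mm above the panel; it goes down about 4 mm to the stop, still 4 mm above the panel. Moves with the rocker.
- control_far (a point): The same on the middle rocker, 5 mm inside its far end; goes down about 4 mm until the stop.
- power_far (a point): The same on the right rocker, 5 mm inside its far end; goes down about 4 mm until the stop.
- dial: Speed dial, round black knob 32 mm across and 16 mm high with a white pointer line; turns at a touch. Origin at its foot on the panel, at x +40, y -44 of the unit. Not to be touched.
- bottle: Loose nail polish bottle with a dark cap, 30 mm across, 72 mm tall, standing left of the unit. Origin in the middle of its underside.
- glitter_jar: Loose tall clear jar, 39 mm across, 43 mm tall, standing in front of the unit, to the left. Origin in the middle of its underside.
- buffer: Loose round-ended buffing block, 34 x 98 x 23 mm, lying in front of the unit, to the right. Origin in the middle of its underside.
- handpiece (a point): Middle of the metal handpiece, 24 mm thick and 120 long, that lies along the unit's x in a rest on its right flank; fixed to the unit. Its top is 62 mm above the desk.

How it is judged:
By the outcome, as a careful person would: the job done as asked, in the order asked, and still so for the second after the job is handed in, with the robot touching nothing.
It also fails if it takes over 35 s, if anything falls off the work surface, if the arm or the gripper's body presses on something with over 40 N, if the wrist force passes 120 N, or if a joint passes its speed limit or range.

## Working session

There is one attempt and no reset: what is moved stays moved. The work goes in short steps, Python scripts to look and compute and a tool call to move; the robot and the scene stay as the last step left them, time stands still between calls to the robot, and variables do not carry over. Pictures are saved under pics/ and viewed, at most 10 in all, crops included, and the job is handed in when it is done.

Besides the shell and the picture viewer there is one more tool, called after ">>>" in YAML: its name, and indented under it one key for each argument. servo_tool: Moves the arm, as the interface text tells. Its arguments: {"type":"object","properties":{"dp":{"type":"array"},"delta_rot":{"type":"array"},"claw":{"type":"array"},"grip_force":{"type":"number"}},"required":["dp","delta_rot","claw"]}

```bash
mkdir -p pics
python3 - <<'E'
from workcell import sensors, imaging, arm
import cv2
for n in ("scene","top"):
    cv2.imwrite(f"pics/{n}0.png",cv2.imread("x") if 0 else imaging.grab_frame(n)[:,:,::-1])
    print(n,imaging.camera_model(n))
print(imaging.camera_model("wrist"))
print(sensors.get_obs())
E
```

```text
scene {'fov_y': 53.63326725817944, 'cx': 324.9144763728579, 'cy': 202.29643132214588, 'origin': array([0.0541214 , 0.20776695, 0.71777588]), 'rotation': array([ 0.1782676 , -0.47041262,  0.80922935, -0.30344768])}
top {'fov_y': 54.44097731204028, 'cx': 321.11118345226487, 'cy': 197.82859836318704, 'origin': array([ 0.38136941, -0.09509904,  0.92041915]), 'rotation': array([-0.07617017,  0.73456312, -0.67078203,  0.06831241])}
{'fov_y': 65.70646984690485, 'cx': 316.7554307361829, 'cy': 199.30392692413386, 'hand_eye': array([[-8.46949085e-04, -9.66507746e-01, -2.56636045e-01,
         6.42863007e-02],
       [ 9.99999634e-01, -8.48878494e-04, -1.03263500e-04,
        -4.16341079e-04],
       [-1.18047847e-04, -2.56636039e-01,  9.66508112e-01,
        -1.68141545e-01],
       [ 0.00000000e+00,  0.00000000e+00,  0.00000000e+00,
         1.00000000e+00]])}
{'t': 0.1, 'joint_pos': array([ 1.20909668,  0.3841597 ,  0.01640376,  1.37109924, -0.00629759,
        1.38818231, -0.04648224]), 'qd': array([ 0.00045175, -0.00388609, -0.00047656, -0.0033485 ,  0.0014786 ,
       -0.00035244, -0.00071417]), 'effort': array([ 4.49986619e-03, -6.29130006e+01,  8.48832987e-01, -3.72756135e+01,
        1.71445525e-02,  1.04492070e-02,  6.90449298e-06]), 'eef_pos': array([ 0.18384887, -0.59680854,  0.2048529 ]), 'tool_rot': array([-8.86175340e-04,  9.88856121e-01,  1.48871632e-01, -1.53824594e-04]), 'contact_force': array([ 0.6669097 ,  0.03139952, -0.08233699]), 'torque': array([ 0.00965139, -0.04577925,  0.02417188]), 'grasp_force': 0.0, 'grip_width': 1.002301794935852}
```

View pics/top0.png

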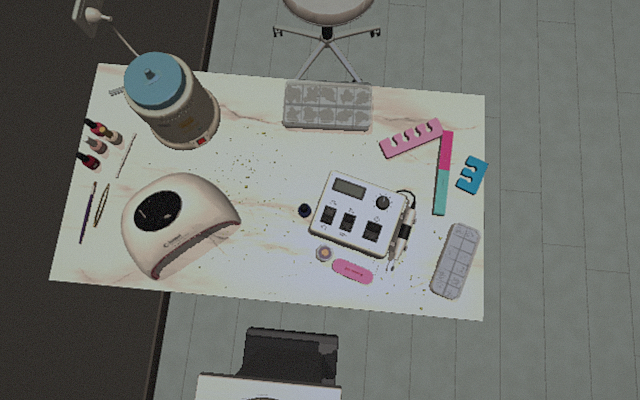

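View pics/scene0.png

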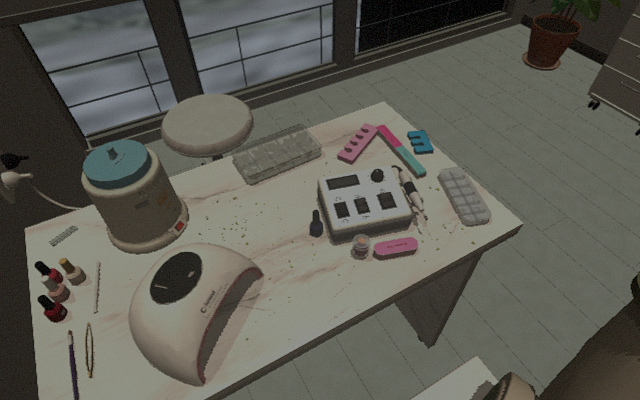

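The unit is at about (358,213) in top and (365,200) in scene, with the bottle to its left and the jar and buffer in front. I'll enlarge both views.

Run:
```python
import cv2
a=cv2.imread("pics/top0.png")[160:270,300:425]; b=cv2.imread("pics/scene0.png")[155:270,300:430]
cv2.imwrite("pics/tc.png",cv2.resize(a,None,fx=5,fy=5,interpolation=cv2.INTER_CUBIC))
```

```text
(no output)
```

View pics/tc.png

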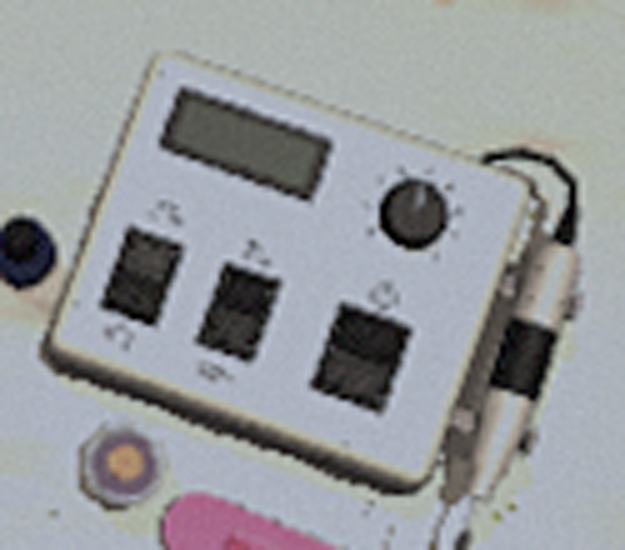

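The crop shows the rocker centres at (141,276), (238,312) and (361,357), and the dial top at (414,212). The jar and buffer stand in front of the unit. Next I'll fit the pose.

```bash
cat > h.py <<'E'
import numpy as np
from scipy.spatial.transform import Rotation as R
from scipy.optimize import least_squares
from workcell import sensors, imaging
q2R=lambda q:R.from_quat(np.roll(q,-1)).as_matrix()
pz=lambda x:.062+x*20/150
S=np.tan(np.radians(8))
PTS={'L':(-.028,.060,.0642),'M':(-.028,.014,.0642),'P':(-.028,-.044,.0642),'D':(.038,-.044,.083)}
def proj(n,p):
    m=imaging.camera_model(n); f=200/np.tan(np.radians(m['fov_y']/2))
    c=(np.asarray(p)-m['origin'])@q2R(m['rotation'])
    return np.array([m['cx'],m['cy']])+f*c[...,:2]/c[...,2:]
def uw(v,p): # unit->world
    c,s=np.cos(v[2]),np.sin(v[2]); p=np.atleast_2d(p)
    return np.c_[v[0]+c*p[:,0]-s*p[:,1],v[1]+s*p[:,0]+c*p[:,1],p[:,2]]
def targets(v):
    P={'dir_near':(-.028-.011,.060,pz(-.039)+.008),'ctl_far':(-.028+.011,.014,pz(-.017)+.008),'pow_far':(-.028+.012,-.044,pz(-.016)+.008)}
    return {k:uw(v,p)[0] for k,p in P.items()}
E
python3 - <<'E'
from h import *
px=np.array([(141,276),(238,312),(361,357),(414,212)])/5+[300,160]
pts=np.array(list(PTS.values()))
r=least_squares(lambda v:(proj('top',uw(v,pts))-px).ravel(),[.4,-.2,0])
print(r.x,r.fun.reshape(-1,2)); 
for k,p in targets(r.x).items(): print(k,p,np.hypot(*p[:2]))
print('scene check',proj('scene',uw(r.x,pts)))
o=sensors.get_obs();print(q2R(o['tool_rot']))
E
```

```text
[ 0.53172054 -0.16158422 -0.26454276] [[-0.16480731  0.06179097]
 [-0.1106578  -0.01751696]
 [ 0.03386311  0.03957977]
 [ 0.23792813 -0.09031727]]
dir_near [ 0.50976535 -0.09347424  0.0648    ] 0.5182645491162272
ctl_far [ 0.51897249 -0.1436263   0.06773333] 0.5384802285728233
pow_far [ 0.50477256 -0.19987007  0.06786667] 0.542902735963049
scene check [[341.59013783 208.08284847]
 [361.81930711 204.04642388]
 [386.83406651 199.05510722]
 [377.67391149 172.66176639]]
[[ 9.55674427e-01  2.94424977e-01 -5.68073522e-04]
 [ 2.94425522e-01 -9.55672904e-01  1.70679958e-03]
 [-4.03680444e-05 -1.79840006e-03 -9.99998382e-01]]
```

Scene agrees with the fit: left rocker at about (342,208), right at (387,199). I'll turn to the unit's yaw, shut the fingers and go above the left rocker's near end.

>>> servo_tool:
  dp:
    - [0, 0, 0]
    - [0, 0, 0]
    - [0, 0, 0]
    - [0, 0, 0]
    - [0, 0, 0]
    - [0.96, -3.17, 0.2]
    - [0.96, -3.17, 0.2]
    - [0.96, -3.17, 0.2]
    - [0.96, -3.17, 0.2]
    - [0.96, -3.17, 0.2]
    - [0.96, -3.17, 0.2]
    - [0.96, -3.17, 0.2]
    - [0.96, -3.17, 0.2]
    - [0.96, -3.17, 0.2]
    - [0.96, -3.17, 0.2]
    - [0.96, -3.17, 0.2]
    - [0.96, -3.17, 0.2]
    - [0.96, -3.17, 0.2]
    - [0.96, -3.17, 0.2]
    - [0.96, -3.17, 0.2]
  delta_rot:
    - [0, 0, 0.1126]
    - [0, 0, 0.1126]
    - [0, 0, 0.1126]
    - [0, 0, 0.1126]
    - [0, 0, 0.1126]
    - [0, 0, 0]
    - [0, 0, 0]
    - [0, 0, 0]
    - [0, 0, 0]
    - [0, 0, 0]
    - [0, 0, 0]
    - [0, 0, 0]
    - [0, 0, 0]
    - [0, 0, 0]
    - [0, 0, 0]
    - [0, 0, 0]
    - [0, 0, 0]
    - [0, 0, 0]
    - [0, 0, 0]
    - [0, 0, 0]
  claw: [1, 1, 1, 1, 1, 1, 1, 1, 1, 1, 1, 1, 1, 1, 1, 1, 1, 1, 1, 1]
  grip_force: 20

```text
t: 1.77
eef_pos: [0.4475, -0.1743, 0.1755]
tool_rot: [-0.0, 0.991, -0.132, -0.0]
contact_force: [0.6, -0.8, -0.4]
grip_width: -0.002
grasp_force: 0.0
```

>>> servo_tool:
  dp:
    - [0.96, -3.17, 0.5]
    - [0.96, -3.17, 0.5]
    - [0.96, -3.17, 0.5]
    - [0, 0, 0]
    - [0, 0, 0]
    - [0, 0, 0]
  delta_rot:
    - [0, 0, 0]
    - [0, 0, 0]
    - [0, 0, 0]
    - [0, 0, 0]
    - [0, 0, 0]
    - [0, 0, 0]
  claw: [1, 1, 1, 1, 1, 1]

```text
t: 2.27
eef_pos: [0.4994, -0.092, 0.1604]
tool_rot: [0.0, 0.991, -0.132, -0.001]
contact_force: [0.6, 0.3, -0.6]
grip_width: -0.007
grasp_force: 0.0
```

```bash
cat >> h.py <<'E'
V=np.array([.53172,-.16158,-.26454])
def inunit(v=V):
    o=sensors.get_obs(); c,s=np.cos(v[2]),np.sin(v[2]); d=o['eef_pos'][:2]-v[:2]
    M=q2R(o['tool_rot']); print('t',o['t'],'unit xyz mm',np.round(1e3*np.array([c*d[0]+s*d[1],-s*d[0]+c*d[1],o['eef_pos'][2]]),1),'yaw',np.arctan2(M[1,0],M[0,0])-v[2],'toolz',M[:,2].round(4),'F',o['contact_force'].round(2),'g',o['grip_width'])
    return o
def wproj(o,p):
    m=imaging.camera_model('wrist'); f=200/np.tan(np.radians(m['fov_y']/2)); H=m['hand_eye']
    t=(np.asarray(p)-o['eef_pos'])@q2R(o['tool_rot']); c=(t-H[:3,3])@H[:3,:3]
    rho=np.hypot(c[:,0],c[:,1]); th=np.arctan2(rho,c[:,2])
    return np.array([m['cx'],m['cy']])+f*(th/rho)[:,None]*c[:,:2]
E
python3 - <<'E'
from h import *
import cv2
o=inunit(); im=imaging.grab_frame('wrist')[:,:,::-1]
cv2.imwrite('pics/w1.png',im)
print(wproj(o,uw(V,np.array(list(PTS.values())))), wproj(o,o['eef_pos'][None]))
E
```

```text
t 2.2667 unit xyz mm [-49.4  58.7 160.4] yaw 0.0005432618089180052 toolz [-1.e-03 -1.e-04 -1.e+00] F [ 0.61  0.28 -0.59] g -0.007085269152357208
[[315.39893569 168.45116784]
 [368.21700421 168.72128988]
 [430.50694    169.81863647]
 [441.58893235  95.3863536 ]] [[316.87251134 231.82590049]]
```

View pics/w1.png

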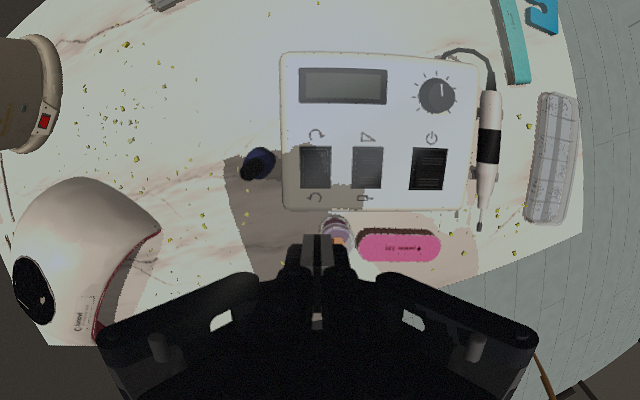

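The wrist view shows rocker centres at (316,167), (367,168) and (428,169), within 2 mm of the prediction. The fingertip at (317,235) clears the jar. Descending towards the left rocker's near end.

>>> servo_tool:
  dp:
    - [0.1, -0.1, 1.7]
    - [0, 0, 1.7]
    - [0, 0, 1.7]
    - [0, 0, 1.7]
    - [0, 0, 1.6]
    - [0, 0, 0]
    - [0, 0, 0]
    - [0, 0, 0]
  delta_rot:
    - [0, 0, 0]
    - [0, 0, 0]
    - [0, 0, 0]
    - [0, 0, 0]
    - [0, 0, 0]
    - [0, 0, 0]
    - [0, 0, 0]
    - [0, 0, 0]
  claw: [1, 1, 1, 1, 1, 1, 1, 1]

```text
t: 2.98
eef_pos: [0.5014, -0.0918, 0.0779]
tool_rot: [0.0, 0.991, -0.132, 0.001]
contact_force: [-0.1, 0.7, 0.3]
grip_width: -0.002
grasp_force: 0.0
```

>>> servo_tool:
  dp:
    - [0, 0, 0.2]
    - [0, 0, 0.2]
    - [0, 0, 0.2]
    - [0, 0, 0.1]
    - [0, 0, 0.1]
    - [0, 0, 0.1]
    - [0, 0, 0]
    - [0, 0, 0]
  delta_rot:
    - [0, 0, 0]
    - [0, 0, 0]
    - [0, 0, 0]
    - [0, 0, 0]
    - [0, 0, 0]
    - [0, 0, 0]
    - [0, 0, 0]
    - [0, 0, 0]
  claw: [1, 1, 1, 1, 1, 1, 1, 1]

```text
t: 3.65
eef_pos: [0.501, -0.0908, 0.0678]
tool_rot: [-0.0, 0.991, -0.132, -0.0]
contact_force: [0.1, 1.1, 0.4]
grip_width: 0.003
grasp_force: 0.0
```

>>> servo_tool:
  dp:
    - [0, 0, 0.1]
    - [0, 0, 0.1]
    - [0, 0, 0.1]
    - [0, 0, 0.1]
    - [0, 0, 0]
  delta_rot:
    - [0, 0, 0]
    - [0, 0, 0]
    - [0, 0, 0]
    - [0, 0, 0]
    - [0, 0, 0]
  claw: [1, 1, 1, 1, 1]

```text
t: 4.07
eef_pos: [0.5009, -0.0909, 0.0636]
tool_rot: [-0.0, 0.991, -0.132, -0.0]
contact_force: [-0.1, -0.2, -0.0]
grip_width: -0.003
grasp_force: 0.0
```

>>> servo_tool:
  dp:
    - [0, 0, 0.1]
    - [0, 0, 0.1]
    - [0, 0, 0]
  delta_rot:
    - [0, 0, 0]
    - [0, 0, 0]
    - [0, 0, 0]
  claw: [1, 1, 1]

```text
t: 4.32
eef_pos: [0.5009, -0.0908, 0.0616]
tool_rot: [-0.0, 0.991, -0.132, -0.0]
contact_force: [0.4, 0.2, -0.1]
grip_width: 0.0
grasp_force: 0.0
```

Run:
```python
from h import *
inunit()
```

```text
t 4.3167 unit xyz mm [-48.2  60.2  61.6] yaw 0.0004214311811587823 toolz [-2.e-04  1.e-04 -1.e+00] F [ 0.35  0.23 -0.06] g 6.475205601909712e-05
```

Run:
```python
from h import *
import cv2
o=inunit(); im=imaging.grab_frame('wrist')[:,:,::-1]
cv2.imwrite('pics/w2.png',cv2.resize(im[110:270,240:440],None,fx=4,fy=3.75*4/3.75,interpolation=cv2.INTER_CUBIC)[:600])
im=imaging.grab_frame('scene')[:,:,::-1]
P=uw(V,[[-.044,.06,.0648],[-.038,.06,.0642],[-.028,.06,.0642]])
print((wproj(o,P)-[240,110])*4,(wproj(o,o['eef_pos'][None])-[240,110])*4)
```

```text
t 4.3167 unit xyz mm [-48.2  60.2  61.6] yaw 0.0004214311811587823 toolz [-2.e-04  1.e-04 -1.e+00] F [ 0.35  0.23 -0.06] g 6.475205601909712e-05
[[309.09047543 467.46660761]
 [309.08998442 425.88336245]
 [309.09225691 357.08888435]] [[307.49633142 487.30311315]]
```

View pics/w2.png

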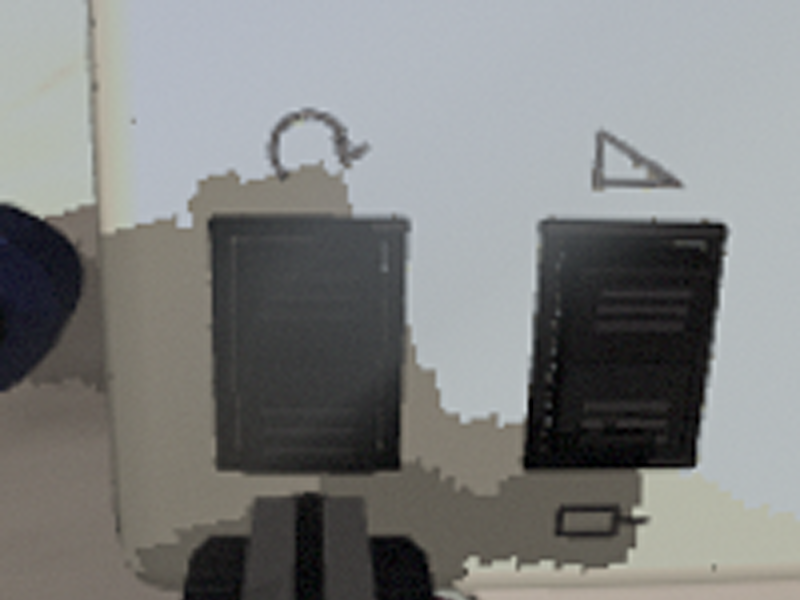

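The crop shows the fingertip's far edge at about row 495 and the rocker's near edge at row 470, so the tip stands about 4 mm short of the rocker. I'll lift, move 9 mm forward and press again.

>>> servo_tool:
  dp:
    - [0, 0, -0.5]
    - [0, 0, -0.5]
    - [0.45, 0, 0]
    - [0.45, 0, 0]
    - [0, 0, 0]
    - [0, 0, 0.2]
    - [0, 0, 0.2]
    - [0, 0, 0.1]
    - [0, 0, 0.1]
    - [0, 0, 0.1]
    - [0, 0, 0]
  delta_rot:
    - [0, 0, 0]
    - [0, 0, 0]
    - [0, 0, 0]
    - [0, 0, 0]
    - [0, 0, 0]
    - [0, 0, 0]
    - [0, 0, 0]
    - [0, 0, 0]
    - [0, 0, 0]
    - [0, 0, 0]
    - [0, 0, 0]
  claw: [1, 1, 1, 1, 1, 1, 1, 1, 1, 1, 1]

```text
t: 5.33
eef_pos: [0.5095, -0.0932, 0.0645]
tool_rot: [-0.0, 0.991, -0.132, -0.0]
contact_force: [-0.8, 0.0, 0.3]
grip_width: -0.002
grasp_force: 0.0
```

>>> servo_tool:
  dp:
    - [0, 0, 0.1]
    - [0, 0, 0.1]
    - [0, 0, 0]
  delta_rot:
    - [0, 0, 0]
    - [0, 0, 0]
    - [0, 0, 0]
  claw: [1, 1, 1]

```text
t: 5.58
eef_pos: [0.5096, -0.0932, 0.0627]
tool_rot: [-0.0, 0.991, -0.132, -0.0]
contact_force: [0.5, -0.1, 0.2]
grip_width: -0.001
grasp_force: 0.0
```

>>> servo_tool:
  dp:
    - [0, 0, 0.1]
    - [0, 0, 0]
  delta_rot:
    - [0, 0, 0]
    - [0, 0, 0]
  claw: [1, 1]

```text
t: 5.75
eef_pos: [0.5096, -0.0932, 0.0617]
tool_rot: [-0.0, 0.991, -0.132, -0.0]
contact_force: [0.1, 0.7, 0.5]
grip_width: 0.005
grasp_force: 0.0
```

>>> servo_tool:
  dp:
    - [0, 0, 0.1]
    - [0, 0, 0]
  delta_rot:
    - [0, 0, 0]
    - [0, 0, 0]
  claw: [1, 1]

```text
t: 5.92
eef_pos: [0.5096, -0.0932, 0.0607]
tool_rot: [-0.0, 0.991, -0.132, -0.0]
contact_force: [-0.1, 0.3, -0.5]
grip_width: -0.001
grasp_force: 0.0
```

>>> servo_tool:
  dp:
    - [0, 0, 0.1]
    - [0, 0, 0]
  delta_rot:
    - [0, 0, 0]
    - [0, 0, 0]
  claw: [1, 1]

```text
t: 6.08
eef_pos: [0.5096, -0.0932, 0.0597]
tool_rot: [-0.0, 0.991, -0.132, -0.0]
contact_force: [-0.5, 1.2, -1.1]
grip_width: -0.0
grasp_force: 0.0
```

Run:
```python
from h import *
import cv2
o=inunit(); im=imaging.grab_frame('wrist')[:,:,::-1]
cv2.imwrite('pics/w3.png',cv2.resize(im[140:260,240:400],None,fx=5,fy=5,interpolation=cv2.INTER_CUBIC))
```

```text
t 6.0833 unit xyz mm [-39.2  60.2  59.7] yaw 0.0003735540433011386 toolz [-2.e-04  1.e-04 -1.e+00] F [-0.51  1.22 -1.12] g -0.00013455274119657883
```

View pics/w3.png

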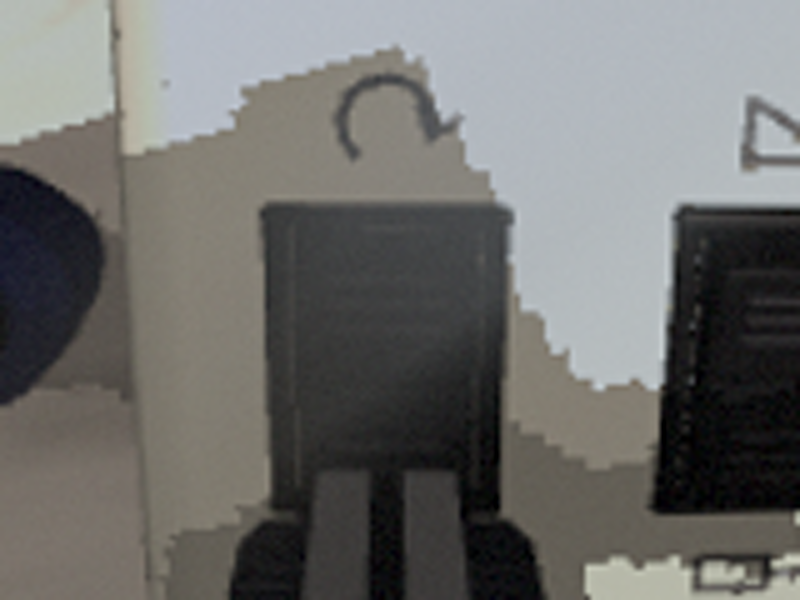

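The tip now overlaps the near end by about 5 mm (rows 470 to 510). The rocker hasn't moved yet, so I'll keep lowering in small steps.

>>> servo_tool:
  dp:
    - [0, 0, 0.1]
    - [0, 0, 0]
  delta_rot:
    - [0, 0, 0]
    - [0, 0, 0]
  claw: [1, 1]

```text
t: 6.3
eef_pos: [0.5096, -0.0932, 0.0587]
tool_rot: [-0.0, 0.991, -0.132, -0.0]
contact_force: [-0.4, -0.3, -0.7]
grip_width: 0.004
grasp_force: 0.0
```

>>> servo_tool:
  dp:
    - [0, 0, 0.1]
    - [0, 0, 0]
  delta_rot:
    - [0, 0, 0]
    - [0, 0, 0]
  claw: [1, 1]

```text
t: 6.47
eef_pos: [0.5096, -0.0932, 0.0576]
tool_rot: [-0.0, 0.991, -0.132, -0.0]
contact_force: [-0.5, -1.1, -0.0]
grip_width: 0.001
grasp_force: 0.0
```

>>> servo_tool:
  dp:
    - [0, 0, 0.05]
    - [0, 0, 0]
  delta_rot:
    - [0, 0, 0]
    - [0, 0, 0]
  claw: [1, 1]

```text
t: 6.63
eef_pos: [0.5097, -0.0932, 0.0572]
tool_rot: [-0.0, 0.991, -0.132, -0.0]
contact_force: [0.0, 0.8, -0.4]
grip_width: 0.0
grasp_force: 0.0
```

Run:
```python
from h import *
import cv2
o=inunit(); im=imaging.grab_frame('wrist')[:,:,::-1]
a=cv2.imread('pics/w3.png')[150:600,200:600]
b=cv2.resize(im[140:260,240:400],None,fx=5,fy=5,interpolation=cv2.INTER_CUBIC)[150:600,200:600]
cv2.imwrite('pics/w4.png',np.hstack([a,b]))
```

```text
t 6.6333 unit xyz mm [-39.2  60.2  57.2] yaw 0.0003837248839808072 toolz [-1.e-04  1.e-04 -1.e+00] F [ 0.    0.75 -0.44] g 0.0002411968962552196
```

View pics/w4.png

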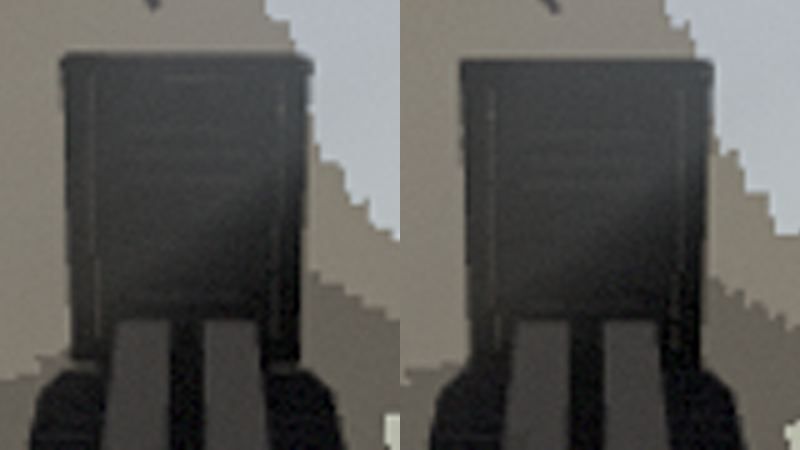

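The rocker looks the same in both halves, so there is still no contact and the tip sits higher than modelled. Going lower in 1 mm steps.

>>> servo_tool:
  dp:
    - [0, 0, 0.1]
    - [0, 0, 0]
  delta_rot:
    - [0, 0, 0]
    - [0, 0, 0]
  claw: [1, 1]

```text
t: 6.85
eef_pos: [0.5096, -0.0932, 0.0562]
tool_rot: [-0.0, 0.991, -0.132, -0.0]
contact_force: [0.7, 0.1, -0.4]
grip_width: -0.001
grasp_force: 0.0
```

>>> servo_tool:
  dp:
    - [0, 0, 0.1]
    - [0, 0, 0]
  delta_rot:
    - [0, 0, 0]
    - [0, 0, 0]
  claw: [1, 1]

```text
t: 7.02
eef_pos: [0.5096, -0.0932, 0.0551]
tool_rot: [-0.0, 0.991, -0.132, -0.0]
contact_force: [0.4, -0.9, -0.8]
grip_width: 0.004
grasp_force: 0.0
```

>>> servo_tool:
  dp:
    - [-0.15, 0, 0.1]
    - [0, 0, 0]
  delta_rot:
    - [0, 0, 0]
    - [0, 0, 0]
  claw: [1, 1]

```text
t: 7.18
eef_pos: [0.5079, -0.0928, 0.0541]
tool_rot: [-0.0, 0.991, -0.132, -0.0]
contact_force: [0.5, -0.8, 0.9]
grip_width: 0.003
grasp_force: 0.0
```

>>> servo_tool:
  dp:
    - [0, 0, 0.1]
    - [0, 0, 0]
  delta_rot:
    - [0, 0, 0]
    - [0, 0, 0]
  claw: [1, 1]

```text
t: 7.35
eef_pos: [0.5082, -0.0928, 0.0532]
tool_rot: [-0.0, 0.991, -0.132, -0.0]
contact_force: [0.5, -0.1, -0.2]
grip_width: 0.003
grasp_force: 0.0
```

Run:
```python
from h import *
import cv2
o=inunit(); im=imaging.grab_frame('wrist')[:,:,::-1]
im2=imaging.grab_frame('scene')[:,:,::-1]
b=cv2.resize(im[140:260,260:370],None,fx=4,fy=4,interpolation=cv2.INTER_CUBIC)
c=cv2.resize(im2[165:245,310:390],None,fx=4.4,fy=6,interpolation=cv2.INTER_CUBIC)
cv2.imwrite('pics/w5.png',np.hstack([b,c]))
```

```text
t 7.35 unit xyz mm [-40.7  60.2  53.2] yaw 0.0004072834494701083 toolz [-2.e-04  1.e-04 -1.e+00] F [ 0.49 -0.12 -0.18] g 0.0025355575193083653
```

View pics/w5.png

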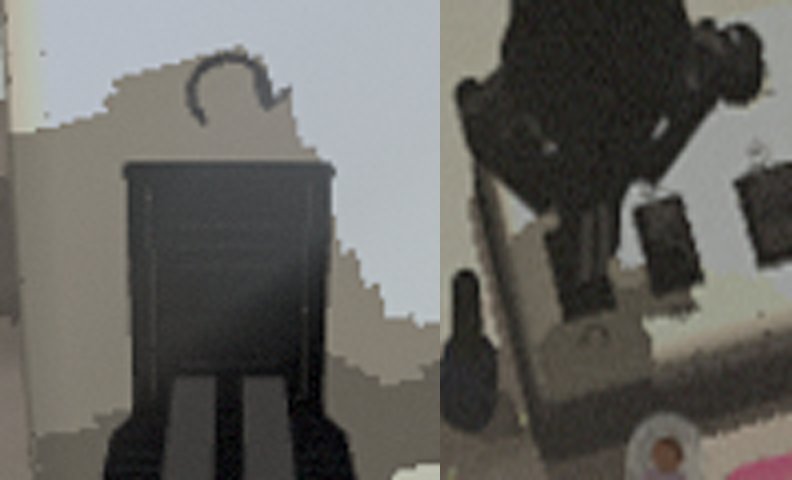

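Scene shows the fingertips over the near half of the left rocker (crop about (595,270)) with no contact yet. Continuing down.

>>> servo_tool:
  dp:
    - [0, 0, 0.1]
    - [0, 0, 0]
  delta_rot:
    - [0, 0, 0]
    - [0, 0, 0]
  claw: [1, 1]

```text
t: 7.62
eef_pos: [0.5082, -0.0928, 0.0522]
tool_rot: [-0.0, 0.991, -0.132, -0.0]
contact_force: [-0.1, -0.3, -0.3]
grip_width: 0.0
grasp_force: 0.0
```

>>> servo_tool:
  dp:
    - [0, 0, 0.1]
    - [0, 0, 0]
  delta_rot:
    - [0, 0, 0]
    - [0, 0, 0]
  claw: [1, 1]

```text
t: 7.78
eef_pos: [0.5082, -0.0928, 0.0511]
tool_rot: [-0.0, 0.991, -0.132, -0.0]
contact_force: [0.6, -0.5, -0.0]
grip_width: 0.001
grasp_force: 0.0
```

>>> servo_tool:
  dp:
    - [0, 0, 0.1]
    - [0, 0, 0]
  delta_rot:
    - [0, 0, 0]
    - [0, 0, 0]
  claw: [1, 1]

```text
t: 7.95
eef_pos: [0.5082, -0.0928, 0.0502]
tool_rot: [-0.0, 0.991, -0.132, -0.0]
contact_force: [0.3, 0.2, 0.2]
grip_width: 0.002
grasp_force: 0.0
```

>>> servo_tool:
  dp:
    - [0, 0, 0.1]
    - [0, 0, 0]
  delta_rot:
    - [0, 0, 0]
    - [0, 0, 0]
  claw: [1, 1]

```text
t: 8.12
eef_pos: [0.5082, -0.0928, 0.0492]
tool_rot: [-0.0, 0.991, -0.132, -0.0]
contact_force: [0.1, 1.1, -0.3]
grip_width: -0.001
grasp_force: 0.0
```

>>> servo_tool:
  dp:
    - [0, 0, 0.1]
    - [0, 0, 0]
  delta_rot:
    - [0, 0, 0]
    - [0, 0, 0]
  claw: [1, 1]

```text
t: 8.28
eef_pos: [0.5082, -0.0928, 0.0482]
tool_rot: [-0.0, 0.991, -0.132, -0.0]
contact_force: [0.0, -0.0, 0.0]
grip_width: -0.002
grasp_force: 0.0
```

Run:
```python
from h import *
import cv2
o=inunit(); im=imaging.grab_frame('wrist')[:,:,::-1]
im2=imaging.grab_frame('scene')[:,:,::-1]
b=cv2.resize(im[140:260,260:370],None,fx=4,fy=4,interpolation=cv2.INTER_CUBIC)
c=cv2.resize(im2[165:245,310:390],None,fx=4.4,fy=6,interpolation=cv2.INTER_CUBIC)
cv2.imwrite('pics/w6.png',np.hstack([b,c]))
```

```text
t 8.2833 unit xyz mm [-40.7  60.3  48.2] yaw 0.00038690216291698 toolz [-1.e-04  2.e-04 -1.e+00] F [ 0.03 -0.04  0.03] g -0.002370036581980879
```

View pics/w6.png

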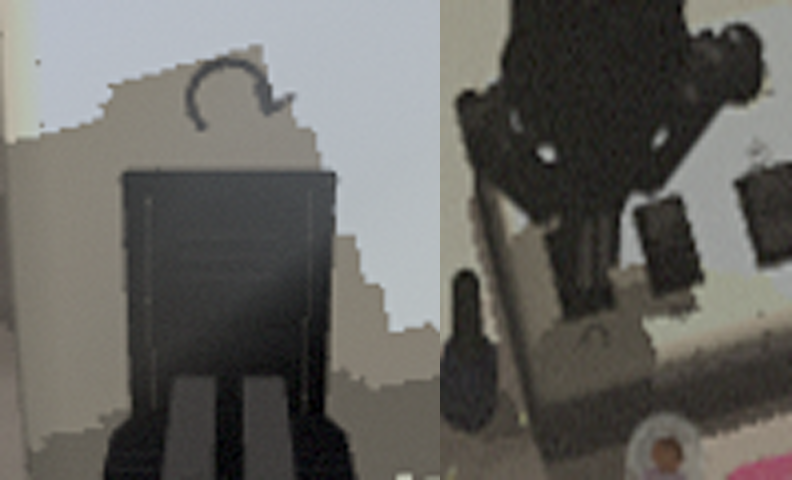

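The visible black rectangle is about 27 × 38 mm, so it includes a bezel, and the wrist ray allows several fingertip shapes. Back off a little and triangulate the tip's true end with the scene camera.

>>> servo_tool:
  dp:
    - [0, 0, -0.5]
    - [0, 0, -0.5]
    - [-0.5, 0, 0]
    - [-0.5, 0, 0]
    - [0, 0, 0]
    - [0, 0, 0]
  delta_rot:
    - [0, 0, 0]
    - [0, 0, 0]
    - [0, 0, 0]
    - [0, 0, 0]
    - [0, 0, 0]
    - [0, 0, 0]
  claw: [1, 1, 1, 1, 1, 1]

```text
t: 8.88
eef_pos: [0.4981, -0.0902, 0.0583]
tool_rot: [0.0, 0.991, -0.132, -0.0]
contact_force: [-0.2, -0.0, 0.1]
grip_width: 0.0
grasp_force: 0.0
```

Run:
```python
from h import *
import cv2
o=inunit(); im2=np.ascontiguousarray(imaging.grab_frame('scene')[:,:,::-1])
cv2.imwrite('pics/s7raw.png',im2)
M=q2R(o['tool_rot'])
x0,y0,k=315,170,8
c=cv2.resize(im2[y0:y0+70,x0:x0+50],None,fx=k,fy=k,interpolation=cv2.INTER_CUBIC)
c=cv2.convertScaleAbs(c,alpha=1.8,beta=20)
d=c.copy()
for (w,dd),col in zip([(.011,.031),(.004,.013),(-.001,0)],[(0,0,255),(0,200,0),(255,0,0)]):
    P=np.array([o['eef_pos']+M@np.array([w,y,-dd]) for y in (-.007,.007)])
    for q in (proj('scene',P)-[x0,y0]+.5)*k:
        print(w,dd,q.round()); cv2.circle(d,tuple(int(a) for a in q),4,col,-1)
cv2.imwrite('pics/s7.png',np.hstack([c,d]))
```

```text
t 8.8833 unit xyz mm [-51.1  60.1  58.3] yaw 0.0003973213708255985 toolz [-2.e-04 -1.e-04 -1.e+00] F [-0.22 -0.    0.13] g 1.1616523873298403e-05
0.011 0.031 [206. 286.]
0.011 0.031 [257. 276.]
0.004 0.013 [212. 350.]
0.004 0.013 [262. 339.]
-0.001 0 [215. 395.]
-0.001 0 [266. 384.]
```

View pics/s7.png

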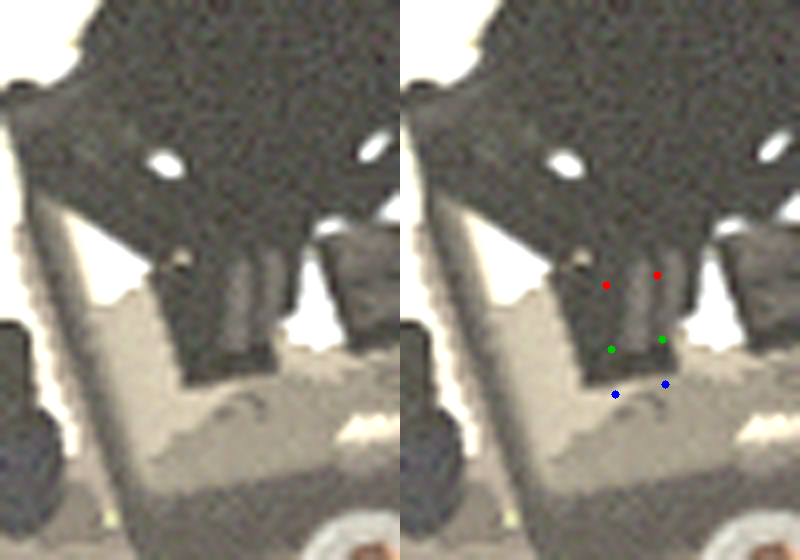

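The grey pads end at about row 350 in the crop. That puts the fingertip roughly 15 mm behind the TCP, so contact was about to begin at TCP z of about 48 mm. Going back over the near end and continuing down.

>>> servo_tool:
  dp:
    - [0.55, 0, 0]
    - [0.55, 0, 0]
    - [0, 0, 0.5]
    - [0, 0, 0.5]
    - [0, 0, 0.1]
    - [0, 0, 0]
  delta_rot:
    - [0, 0, 0]
    - [0, 0, 0]
    - [0, 0, 0]
    - [0, 0, 0]
    - [0, 0, 0]
    - [0, 0, 0]
  claw: [1, 1, 1, 1, 1, 1]

```text
t: 9.43
eef_pos: [0.5085, -0.0929, 0.0464]
tool_rot: [-0.0, 0.991, -0.132, -0.001]
contact_force: [0.4, -0.1, 0.3]
grip_width: -0.001
grasp_force: 0.0
```

>>> servo_tool:
  dp:
    - [0, 0, 0.1]
    - [0, 0, 0]
  delta_rot:
    - [0, 0, 0]
    - [0, 0, 0]
  claw: [1, 1]

```text
t: 9.6
eef_pos: [0.5091, -0.093, 0.0462]
tool_rot: [-0.0, 0.991, -0.132, -0.0]
contact_force: [-1.0, 0.2, -0.4]
grip_width: -0.003
grasp_force: 0.0
```

>>> servo_tool:
  dp:
    - [0, 0, 0.1]
    - [0, 0, 0]
  delta_rot:
    - [0, 0, 0]
    - [0, 0, 0]
  claw: [1, 1]

```text
t: 9.77
eef_pos: [0.5092, -0.0931, 0.0453]
tool_rot: [-0.0, 0.991, -0.132, 0.0]
contact_force: [-0.5, 1.0, -0.6]
grip_width: -0.003
grasp_force: 0.0
```

>>> servo_tool:
  dp:
    - [0, 0, 0.1]
    - [0, 0, 0]
  delta_rot:
    - [0, 0, 0]
    - [0, 0, 0]
  claw: [1, 1]

```text
t: 9.93
eef_pos: [0.5092, -0.0931, 0.0442]
tool_rot: [-0.0, 0.991, -0.132, -0.0]
contact_force: [0.4, 0.1, 0.0]
grip_width: 0.001
grasp_force: 0.0
```

>>> servo_tool:
  dp:
    - [0, 0, 0.1]
    - [0, 0, 0]
  delta_rot:
    - [0, 0, 0]
    - [0, 0, 0]
  claw: [1, 1]

```text
t: 10.1
eef_pos: [0.5091, -0.0931, 0.0432]
tool_rot: [-0.0, 0.991, -0.132, -0.0]
contact_force: [1.2, -0.3, 0.3]
grip_width: 0.001
grasp_force: 0.0
```

>>> servo_tool:
  dp:
    - [0, 0, 0.1]
    - [0, 0, 0]
  delta_rot:
    - [0, 0, 0]
    - [0, 0, 0]
  claw: [1, 1]

```text
t: 10.27
eef_pos: [0.5091, -0.0931, 0.0422]
tool_rot: [-0.0, 0.991, -0.132, -0.0]
contact_force: [-0.2, 0.4, 0.7]
grip_width: 0.002
grasp_force: 0.0
```

>>> servo_tool:
  dp:
    - [0, 0, 0.1]
    - [0, 0, 0]
  delta_rot:
    - [0, 0, 0]
    - [0, 0, 0]
  claw: [1, 1]

```text
t: 10.43
eef_pos: [0.5091, -0.0931, 0.0411]
tool_rot: [-0.0, 0.991, -0.132, -0.0]
contact_force: [-0.3, -0.5, -0.6]
grip_width: 0.001
grasp_force: 0.0
```

Run:
```python
from h import *
import cv2
o=inunit(); im=imaging.grab_frame('wrist'); s=imaging.grab_frame('scene')
cv2.imwrite('pics/w8raw.png',im[:,:,::-1]);cv2.imwrite('pics/s8raw.png',s[:,:,::-1])
g=im.sum(2)//3
print('wrist cols 306,317,326 rows 170-250')
for c in (296,306,317,326): print(c,g[170:250,c].tolist())
s7=cv2.imread('pics/s7raw.png').sum(2)//3; s8=s.sum(2)//3
print('s7');print(s7[203:222,336:354]);print('s8');print(s8[198:222,336:354])
print('bezel near corners scene',proj('scene',uw(V,[[-.047,.0735,.0557],[-.047,.0465,.0557],[-.044,.07,.0642],[-.044,.05,.0642],[-.012,.06,.065]])))
# tip near-bottom predictions at s7 pose and now
E0=np.array([.4981,-.0902,.0583]);M=q2R(o['tool_rot'])
for w in (.005,.011):
  for d in (0,.008,.016,.024,.032): print(w,d,proj('scene',E0+M@np.array([-w,0,-d])).round(1),proj('scene',o['eef_pos']+M@np.array([-w,0,-d])).round(1))
```

```text
t 10.4333 unit xyz mm [-39.7  60.2  41.1] yaw 0.0003538849838137792 toolz [-2.e-04  1.e-04 -1.e+00] F [-0.34 -0.46 -0.59] g 0.0011823362332751702
wrist cols 306,317,326 rows 170-250
296 [131, 132, 130, 131, 132, 130, 131, 130, 132, 130, 132, 132, 131, 130, 130, 132, 122, 94, 59, 63, 62, 63, 64, 66, 66, 65, 65, 66, 64, 66, 64, 61, 63, 61, 68, 72, 63, 62, 67, 59, 59, 60, 60, 60, 59, 60, 59, 59, 55, 59, 58, 59, 57, 56, 56, 57, 57, 59, 69, 58, 56, 50, 48, 53, 48, 47, 44, 44, 40, 37, 34, 36, 27, 37, 35, 24, 30, 27, 23, 25]
306 [94, 100, 99, 111, 131, 134, 132, 134, 131, 133, 134, 132, 132, 131, 133, 133, 121, 97, 67, 69, 71, 71, 68, 65, 66, 66, 66, 65, 64, 61, 63, 62, 61, 65, 66, 63, 61, 59, 60, 62, 62, 57, 55, 58, 60, 60, 55, 55, 52, 55, 52, 55, 54, 55, 50, 46, 45, 41, 43, 45, 47, 41, 38, 35, 54, 61, 62, 62, 64, 60, 63, 61, 57, 63, 60, 59, 61, 63, 60, 62]
317 [134, 134, 134, 134, 134, 135, 135, 133, 133, 134, 131, 132, 134, 133, 133, 134, 122, 97, 69, 74, 69, 70, 69, 70, 68, 65, 68, 69, 66, 65, 67, 66, 66, 66, 66, 64, 63, 62, 62, 68, 61, 59, 59, 61, 62, 63, 57, 53, 51, 48, 46, 45, 43, 41
[... 3538 characters left out ...]
  76  77  70  65  64  72  79  65  49  67  76  74  70  75  79]
 [ 72  75  76  73  79  70  61  62  70  74  76  68  69  75  69  76  73  76]]
bezel near corners scene [[337.87470953 218.37704458]
 [349.92040587 215.92453988]
 [339.15818595 214.49997486]
 [348.12905034 212.68730934]
 [339.58277064 202.46522358]]
0.005 0 [345.1 219.6] [343.3 220.6]
0.005 0.008 [345.2 217.2] [343.4 218.3]
0.005 0.016 [345.4 214.8] [343.5 215.9]
0.005 0.024 [345.5 212.4] [343.7 213.6]
0.005 0.032 [345.6 209.9] [343.8 211.2]
0.011 0 [345.9 221.7] [344.1 222.7]
0.011 0.008 [346.  219.4] [344.2 220.4]
0.011 0.016 [346.2 217. ] [344.3 218. ]
0.011 0.024 [346.3 214.6] [344.5 215.7]
0.011 0.032 [346.5 212.1] [344.6 213.3]
```

Measured pad ends in both scene frames, with the wrist ray, fit 22 mm wide pads ending about 29 mm behind the TCP. So TCP x should be about −48.5 mm, with contact at TCP z of about 36 mm. Correcting.

>>> servo_tool:
  dp:
    - [-0.45, 0, 0]
    - [-0.45, 0, 0]
    - [0, 0, 0.1]
    - [0, 0, 0.1]
    - [0, 0, 0]
  delta_rot:
    - [0, 0, 0]
    - [0, 0, 0]
    - [0, 0, 0]
    - [0, 0, 0]
    - [0, 0, 0]
  claw: [1, 1, 1, 1, 1]

```text
t: 10.95
eef_pos: [0.5003, -0.0907, 0.0392]
tool_rot: [0.0, 0.991, -0.132, -0.0]
contact_force: [-0.8, -1.0, 1.1]
grip_width: -0.003
grasp_force: 0.3
```

>>> servo_tool:
  dp:
    - [0, 0, 0.1]
    - [0, 0, 0]
  delta_rot:
    - [0, 0, 0]
    - [0, 0, 0]
  claw: [1, 1]

```text
t: 11.12
eef_pos: [0.5006, -0.0908, 0.0383]
tool_rot: [-0.0, 0.991, -0.132, 0.0]
contact_force: [-1.0, -0.1, 0.9]
grip_width: -0.001
grasp_force: 0.4
```

>>> servo_tool:
  dp:
    - [0, 0, 0.1]
    - [0, 0, 0]
  delta_rot:
    - [0, 0, 0]
    - [0, 0, 0]
  claw: [1, 1]

```text
t: 11.28
eef_pos: [0.5007, -0.0908, 0.0372]
tool_rot: [-0.0, 0.991, -0.132, 0.0]
contact_force: [-1.1, 0.9, 0.2]
grip_width: -0.005
grasp_force: 0.4
```

>>> servo_tool:
  dp:
    - [0, 0, 0.1]
    - [0, 0, 0]
  delta_rot:
    - [0, 0, 0]
    - [0, 0, 0]
  claw: [1, 1]

```text
t: 11.45
eef_pos: [0.5008, -0.0908, 0.0363]
tool_rot: [-0.0, 0.991, -0.132, 0.0]
contact_force: [-0.1, 0.3, 1.4]
grip_width: -0.002
grasp_force: 0.4
```

Pad force appears, so contact has begun. I'll press on to the stop.

>>> servo_tool:
  dp:
    - [0, 0, 0.1]
    - [0, 0, 0]
  delta_rot:
    - [0, 0, 0]
    - [0, 0, 0]
  claw: [1, 1]

```text
t: 11.62
eef_pos: [0.5009, -0.0908, 0.0353]
tool_rot: [-0.0, 0.991, -0.132, 0.0]
contact_force: [0.7, -0.3, 0.8]
grip_width: -0.001
grasp_force: 0.5
```

>>> servo_tool:
  dp:
    - [0, 0, 0.1]
    - [0, 0, 0]
  delta_rot:
    - [0, 0, 0]
    - [0, 0, 0]
  claw: [1, 1]

```text
t: 11.78
eef_pos: [0.501, -0.0908, 0.0349]
tool_rot: [0.0, 0.991, -0.132, 0.0]
contact_force: [-1.9, 0.6, 7.8]
grip_width: -0.0
grasp_force: 3.7
```

>>> servo_tool:
  dp:
    - [0, 0, 0.1]
    - [0, 0, 0]
  delta_rot:
    - [0, 0, 0]
    - [0, 0, 0]
  claw: [1, 1]

```text
t: 11.95
eef_pos: [0.5011, -0.0909, 0.0347]
tool_rot: [0.0, 0.991, -0.132, 0.001]
contact_force: [-4.7, 1.1, 14.7]
grip_width: -0.003
grasp_force: 7.7
```

The firm stop was met at TCP z 35 mm with about 15 N, after roughly 4 mm of travel, so the left rocker is over. Lifting, moving over the middle rocker's far end and pitching 8 degrees so the tip lies parallel to the panel.

>>> servo_tool:
  dp:
    - [0, 0, -0.5]
    - [0, 0, -1.2]
    - [0, 0, -1.2]
    - [0, 0, -1.2]
    - [1.1, 1.15, 0]
    - [1.1, 1.15, 0]
    - [1.1, 1.15, 0]
    - [1.1, 1.15, 0]
    - [0, 0, 0]
    - [0, 0, 0]
    - [0, 0, 0]
  delta_rot:
    - [0, 0, 0]
    - [0, 0, 0]
    - [0, 0, 0]
    - [0, 0, 0]
    - [0, 0, 0]
    - [0, 0, 0]
    - [0, 0, 0]
    - [0, 0, 0]
    - [0, 0.07, 0]
    - [0, 0.07, 0]
    - [0, 0, 0]
  claw: [1, 1, 1, 1, 1, 1, 1, 1, 1, 1, 1]

```text
t: 12.87
eef_pos: [0.5282, -0.1462, 0.0727]
tool_rot: [0.009, 0.989, -0.131, 0.069]
contact_force: [-0.6, -0.0, -0.3]
grip_width: -0.003
grasp_force: 0.0
```

Run:
```python
from h import *
import cv2
o=inunit(); t=imaging.grab_frame('top'); cv2.imwrite('pics/t9raw.png',t[:,:,::-1])
g=t.sum(2)//3; a=cv2.imread('pics/top0.png').sum(2)//3
print(a[203:228,321:337]); print(g[203:228,321:337])
```

```text
t 12.8667 unit xyz mm [-7.4 13.9 72.7] yaw 0.00023307610221556807 toolz [ 0.1338 -0.0366 -0.9903] F [-0.6  -0.03 -0.31] g -0.0026518417125719305
[[180 182 180 184 183 184 184 182 177 159 166 188 169 124 132 171]
 [183 186 185 183 176 169 192 192 182 177 175 188 180 152 117 150]
 [182 180 184 177 137  93 134 177 196 194 190 183 184 183 170 174]
 [180 182 190 161  74  34  45 103 119 139 178 198 188 186 185 190]
 [182 181 190 162  14  39  47  38  18  59 101 117 136 179 194 186]
 [182 190 180 136  20  32  58  59  49  39  32  49  67 104 124 158]
 [183 190 164  71  36  28  59  73  75  43  40  60  43  18  20 107]
 [182 189 161  26  44  67  64  62  63  65  65  69  56  69  62 116]
 [183 181 130  32  52  54  61  66  68  69  72  61  53  50  42 123]
 [190 165  65  36  63  57  56  71  67  70  79  68  56  16  76 150]
 [178 134  13  19  57  60  60  59  63  60  66  64  50  14 123 184]
 [169  95  35  27  34  44  43  63  64  60  61  52  22  43 136 195]
 [166  39  25  37  33  30  36  47  34  53  74  59  15  84 159 187]
 [137  23  24  31  41  28  32  23  36  38  39  32  30 126 187 182]
 [ 69  28  28  41
[... 1696 characters left out ...]
 107 109 118 119 115 118 122]
 [160 161 158 160 159 164 160 126 101 114 115 115 118 118 119 117]
 [164 158 159 159 160 162 155 113  88 108 115 116 119 118 118 121]
 [161 163 161 164 160 166 157 111  94 115 111 113 117 115 121 121]
 [161 166 160 161 162 164 150 116 107 115 113 116 115 118 119 118]
 [160 160 161 167 164 158 142 105 103 113 113 116 117 117 118 122]
 [160 166 161 159 165 157 123 106 111 115 120 116 116 118 117 122]
 [157 158 159 158 165 152 111 104 111 110 112 119 118 117 126 121]
 [159 156 161 160 155 123 106 109 116 113 113 115 120 118 116 124]
 [156 158 166 154 123 105 107 108 115 115 115 113 116 120 122 121]
 [159 159 151 120 102 108 106 112 113 113 116 113 120 120 120 121]]
```

>>> servo_tool:
  dp:
    - [0.05, 0, 0.6]
    - [0.05, 0, 0.6]
    - [0, 0, 0.6]
    - [0, 0, 0.64]
    - [0, 0, 0]
    - [0, 0, 0]
  delta_rot:
    - [0, 0, 0]
    - [0, 0, 0]
    - [0, 0, 0]
    - [0, 0, 0]
    - [0, 0, 0]
    - [0, 0, 0]
  claw: [1, 1, 1, 1, 1, 1]

```text
t: 13.42
eef_pos: [0.535, -0.1476, 0.0494]
tool_rot: [0.009, 0.989, -0.131, 0.068]
contact_force: [0.6, 0.3, -0.3]
grip_width: 0.003
grasp_force: 0.0
```

>>> servo_tool:
  dp:
    - [-0.014, 0, 0.1]
    - [-0.014, 0, 0.1]
    - [-0.014, 0, 0.1]
    - [0, 0, 0]
  delta_rot:
    - [0, 0, 0]
    - [0, 0, 0]
    - [0, 0, 0]
    - [0, 0, 0]
  claw: [1, 1, 1, 1]

```text
t: 13.75
eef_pos: [0.5352, -0.1478, 0.0473]
tool_rot: [0.009, 0.989, -0.131, 0.069]
contact_force: [-0.1, -0.8, -0.0]
grip_width: 0.001
grasp_force: 0.0
```

>>> servo_tool:
  dp:
    - [-0.014, 0, 0.1]
    - [0, 0, 0]
  delta_rot:
    - [0, 0, 0]
    - [0, 0, 0]
  claw: [1, 1]

```text
t: 13.92
eef_pos: [0.5352, -0.1478, 0.0462]
tool_rot: [0.009, 0.989, -0.131, 0.069]
contact_force: [-0.8, 0.8, -0.0]
grip_width: 0.0
grasp_force: 0.0
```

>>> servo_tool:
  dp:
    - [-0.014, 0, 0.1]
    - [0, 0, 0]
  delta_rot:
    - [0, 0, 0]
    - [0, 0, 0]
  claw: [1, 1]

```text
t: 14.08
eef_pos: [0.5352, -0.1478, 0.0452]
tool_rot: [0.009, 0.989, -0.131, 0.069]
contact_force: [1.4, -0.6, -0.2]
grip_width: -0.002
grasp_force: 0.0
```

>>> servo_tool:
  dp:
    - [-0.26, 0, 0]
    - [-0.014, 0, 0.1]
    - [0, 0, 0]
  delta_rot:
    - [0, 0, 0]
    - [0, 0, 0]
    - [0, 0, 0]
  claw: [1, 1, 1]

```text
t: 14.33
eef_pos: [0.533, -0.1472, 0.0441]
tool_rot: [0.009, 0.989, -0.131, 0.07]
contact_force: [0.9, -0.5, 2.1]
grip_width: -0.002
grasp_force: 0.7
```

>>> servo_tool:
  dp:
    - [-0.014, 0, 0.1]
    - [0, 0, 0]
  delta_rot:
    - [0, 0, 0]
    - [0, 0, 0]
  claw: [1, 1]

```text
t: 14.5
eef_pos: [0.5328, -0.1471, 0.0428]
tool_rot: [0.009, 0.989, -0.131, 0.069]
contact_force: [1.0, 0.2, 1.5]
grip_width: 0.0
grasp_force: 0.7
```

>>> servo_tool:
  dp:
    - [-0.014, 0, 0.1]
    - [0, 0, 0]
  delta_rot:
    - [0, 0, 0]
    - [0, 0, 0]
  claw: [1, 1]

```text
t: 14.67
eef_pos: [0.5327, -0.1471, 0.0417]
tool_rot: [0.009, 0.989, -0.131, 0.069]
contact_force: [1.5, -1.2, 0.1]
grip_width: -0.001
grasp_force: 0.6
```

>>> servo_tool:
  dp:
    - [-0.014, 0, 0.1]
    - [0, 0, 0]
  delta_rot:
    - [0, 0, 0]
    - [0, 0, 0]
  claw: [1, 1]

```text
t: 14.83
eef_pos: [0.5327, -0.1471, 0.0406]
tool_rot: [0.009, 0.989, -0.131, 0.069]
contact_force: [0.6, -0.5, 1.0]
grip_width: 0.003
grasp_force: 0.5
```

Contact began at z 44 mm as predicted. Continuing to the stop.

>>> servo_tool:
  dp:
    - [-0.014, 0, 0.1]
    - [0, 0, 0]
  delta_rot:
    - [0, 0, 0]
    - [0, 0, 0]
  claw: [1, 1]

```text
t: 15.0
eef_pos: [0.5328, -0.1471, 0.0401]
tool_rot: [0.009, 0.989, -0.131, 0.069]
contact_force: [-1.6, -0.5, 5.5]
grip_width: -0.0
grasp_force: 2.6
```

>>> servo_tool:
  dp:
    - [-0.014, 0, 0.1]
    - [0, 0, 0]
  delta_rot:
    - [0, 0, 0]
    - [0, 0, 0]
  claw: [1, 1]

```text
t: 15.17
eef_pos: [0.5329, -0.1472, 0.0398]
tool_rot: [0.009, 0.989, -0.131, 0.07]
contact_force: [-4.9, 1.2, 13.1]
grip_width: 0.003
grasp_force: 6.7
```

Stop met at z 40 mm with 13 N. Lifting and moving above the power rocker, then checking the first two rockers before pressing it.

>>> servo_tool:
  dp:
    - [0, 0, -0.5]
    - [0, 0, -1.2]
    - [0, 0, -1.2]
    - [0, 0, -1.0]
    - [0, 1.45, 0]
    - [0, 1.45, 0]
    - [0, 1.45, 0]
    - [0, 1.45, 0]
    - [0, 0, 0]
    - [0, 0, 0]
  delta_rot:
    - [0, 0, 0]
    - [0, 0, 0]
    - [0, 0, 0]
    - [0, 0, 0]
    - [0, 0, 0]
    - [0, 0, 0]
    - [0, 0, 0]
    - [0, 0, 0]
    - [0, 0, 0]
    - [0, 0, 0]
  claw: [1, 1, 1, 1, 1, 1, 1, 1, 1, 1]

```text
t: 16.0
eef_pos: [0.5123, -0.2024, 0.0782]
tool_rot: [0.009, 0.989, -0.132, 0.07]
contact_force: [1.1, 0.3, -0.9]
grip_width: -0.0
grasp_force: 0.0
```

Run:
```python
from h import *
import cv2
o=inunit()
x=np.linspace(-.050,-.006,23)
def prof(f,img):
    out=[]
    for y in (.060,.014,-.044):
        P=np.array([[a,y+b,.0642] for a in x for b in (-.006,-.003,0,.003,.006)])
        q=f(uw(V,P)).astype(np.float32)
        v=cv2.remap(img.astype(np.float32).mean(2),q[None,:,0],q[None,:,1],1,borderMode=cv2.BORDER_CONSTANT,borderValue=-1)[0]
        out.append(v.reshape(-1,5).mean(1).astype(int))
    return out
for n in ('top','scene'):
    print(n,'before',*prof(lambda p:proj(n,p),cv2.imread(f'pics/{n}0.png')),sep='\n')
    im=imaging.grab_frame(n); cv2.imwrite(f'pics/{n}10.png',im[:,:,::-1])
    print('now',*prof(lambda p:proj(n,p),im),sep='\n')
o=sensors.get_obs();im=imaging.grab_frame('wrist');cv2.imwrite('pics/w10.png',im[:,:,::-1])
print('wrist',*prof(lambda p:wproj(o,p),im),sep='\n')
```

```text
t 16.0 unit xyz mm [ -8.1 -44.5  78.2] yaw -0.0015982367765901562 toolz [ 0.1353 -0.0369 -0.9901] F [ 1.08  0.33 -0.85] g -0.00030731184463423056
top
before
[181 161  71  15  31  43  41  42  40  35  31  37  51  61  61  66  68  64
  63  50  45  99 167]
[186 156  60  31  39  51  50  53  54  51  51  41  23  26  28  31  32  32
  30  20  32 107 170]
[174 105  31  35  50  56  57  58  58  52  51  38  23  27  28  31  33  34
  34  27  23  67 139]
now
[188 166  82  36  34  47  54  56  55  55  51  44  24  24  29  33  34  34
  30  21  30 102 174]
[123 104  35  11  19  22  25  23  20  21  18  18  22  23  24  27  28  24
  25  26  30  57  80]
[159 160 162 163 163 165 166 165 165 165 164 164 163 162 162 159 156 155
 153 151 150 149 148]
scene
before
[ 43  35  35  38  42  41  42  42  42  42  40  40  42  43  44  43  43  42
  40  48  91 134 143]
[ 41  35  41  45  48  51  51  51  49  47  43  43  44  45  48  52  52  53
  53  52  67 104 117]
[ 36  39  44  46  46  49  50  48  46  44  41  42  43  44  46  50  51  53
  51  50  52  76 106]
now
[ 44  38  47  55  56  54  55  56  53  51  49  46  49  51  55  56  55  58
  58  57  76 121 147]
[ 36  34  33  36  37  37  37  38  38  38  36  37  37  36  36  39  37  35
  35  44  90 138 133]
[33 33 34 32 32 33 33 34 34 33 33 33 33 30 32 33 34 36 33 32 33 53 80]
wrist
[172 145 180 100  17  37  27  21  27  21  22  18  19  24  25  26  31  21
  11  11  30  68 180]
[ 24  24  26  27  27  25  30  33  27  26  27  21  24  26  32  30  29  34
  34  31  40  76 181]
[ 13  10  11  11  14  13  15  31  46  36  39  37  38  39  39  41  41  46
  49  31  38  42 123]
```

Left now shows the near-down pattern and middle the far-down pattern, and the panel edges haven't moved. Now the power rocker's far end.

>>> servo_tool:
  dp:
    - [0.06, 0, 0.8]
    - [0.06, 0, 0.8]
    - [0.05, 0, 0.8]
    - [0, 0, 0.6]
    - [0, 0, 0]
    - [0, 0, 0]
  delta_rot:
    - [0, 0, 0]
    - [0, 0, 0]
    - [0, 0, 0]
    - [0, 0, 0]
    - [0, 0, 0]
    - [0, 0, 0]
  claw: [1, 1, 1, 1, 1, 1]

```text
t: 16.65
eef_pos: [0.5177, -0.2029, 0.0471]
tool_rot: [0.009, 0.989, -0.131, 0.069]
contact_force: [-0.9, -0.3, -0.7]
grip_width: 0.005
grasp_force: 0.0
```

```bash
python3 -c "
from h import *
inunit()"
```

```text
t 16.65 unit xyz mm [ -2.8 -43.5  47.1] yaw 0.0006092928165972733 toolz [ 0.1333 -0.0356 -0.9904] F [-0.88 -0.27 -0.7 ] g 0.004702000883395822
```

>>> servo_tool:
  dp:
    - [0.02, 0, 0.1]
    - [-0.014, 0, 0.1]
    - [-0.014, 0, 0.1]
    - [0, 0, 0]
  delta_rot:
    - [0, 0, 0]
    - [0, 0, 0]
    - [0, 0, 0]
    - [0, 0, 0]
  claw: [1, 1, 1, 1]

```text
t: 16.98
eef_pos: [0.5187, -0.2034, 0.0453]
tool_rot: [0.009, 0.989, -0.131, 0.07]
contact_force: [0.9, -1.1, 1.0]
grip_width: 0.004
grasp_force: 0.2
```

>>> servo_tool:
  dp:
    - [-0.014, 0, 0.1]
    - [-0.014, 0, 0.1]
    - [0, 0, 0]
  delta_rot:
    - [0, 0, 0]
    - [0, 0, 0]
    - [0, 0, 0]
  claw: [1, 1, 1]

```text
t: 17.23
eef_pos: [0.5186, -0.2034, 0.0431]
tool_rot: [0.009, 0.989, -0.131, 0.07]
contact_force: [0.8, -0.1, 1.8]
grip_width: -0.001
grasp_force: 0.6
```

>>> servo_tool:
  dp:
    - [-0.014, 0, 0.1]
    - [-0.014, 0, 0.1]
    - [0, 0, 0]
  delta_rot:
    - [0, 0, 0]
    - [0, 0, 0]
    - [0, 0, 0]
  claw: [1, 1, 1]

```text
t: 17.48
eef_pos: [0.5183, -0.2033, 0.0408]
tool_rot: [0.009, 0.989, -0.131, 0.069]
contact_force: [-0.6, -0.4, 1.3]
grip_width: -0.0
grasp_force: 0.6
```

>>> servo_tool:
  dp:
    - [-0.014, 0, 0.1]
    - [0, 0, 0]
  delta_rot:
    - [0, 0, 0]
    - [0, 0, 0]
  claw: [1, 1]

```text
t: 17.65
eef_pos: [0.5184, -0.2033, 0.0402]
tool_rot: [0.009, 0.989, -0.131, 0.069]
contact_force: [-0.8, 0.3, 4.8]
grip_width: -0.001
grasp_force: 2.4
```

>>> servo_tool:
  dp:
    - [-0.014, 0, 0.1]
    - [0, 0, 0]
  delta_rot:
    - [0, 0, 0]
    - [0, 0, 0]
  claw: [1, 1]

```text
t: 17.82
eef_pos: [0.5186, -0.2034, 0.0399]
tool_rot: [0.009, 0.989, -0.131, 0.07]
contact_force: [-4.1, 2.3, 12.5]
grip_width: -0.002
grasp_force: 6.3
```

Stop met at 12.5 N. Lifting and backing away, then a final check.

>>> servo_tool:
  dp:
    - [0, 0, -0.5]
    - [0, 0, -1.2]
    - [0, 0, -2]
    - [0, 0, -3]
    - [0, 0, -3]
    - [0, 3, -1]
    - [0, 3, -1]
    - [0, 3, 0]
    - [0, 3, 0]
    - [0, 3, 0]
    - [0, 3, 0]
    - [0, 3, 0]
    - [0, 3, 0]
    - [0, 0, 0]
    - [0, 0, 0]
  delta_rot:
    - [0, 0, 0]
    - [0, 0, 0]
    - [0, 0, 0]
    - [0, 0, 0]
    - [0, 0, 0]
    - [0, 0, 0]
    - [0, 0, 0]
    - [0, 0, 0]
    - [0, 0, 0]
    - [0, 0, 0]
    - [0, 0, 0]
    - [0, 0, 0]
    - [0, 0, 0]
    - [0, 0, 0]
    - [0, 0, 0]
  claw: [1, 1, 1, 1, 1, 1, 1, 1, 1, 1, 1, 1, 1, 1, 1]

```text
t: 19.07
eef_pos: [0.4382, -0.4326, 0.1547]
tool_rot: [0.009, 0.989, -0.133, 0.069]
contact_force: [-0.2, 0.7, -0.1]
grip_width: -0.001
grasp_force: 0.0
```

Run:
```python
from h import *
import cv2
o=inunit()
x=np.linspace(-.050,-.006,23)
for n in ('top','scene'):
    im=imaging.grab_frame(n)[:,:,::-1]; a=cv2.imread(f'pics/{n}0.png')
    for y in (.060,.014,-.044):
        q=proj(n,uw(V,np.array([[c,y+b,.0642] for c in x for b in (-.006,-.003,0,.003,.006)]))).astype(np.float32)
        print(n,y,cv2.remap(im.astype(np.float32).mean(2),q[None,:,0],q[None,:,1],1)[0].reshape(-1,5).mean(1).astype(int))
    # changes around unit/objects
    d=cv2.blur(np.abs(im.astype(float)-a).mean(2),(3,3)); r=d[155:290,290:425] if n=='top' else d[155:270,300:430]
    m=(r>25).astype(np.uint8); k,_,st,_=cv2.connectedComponentsWithStats(m); print([s.tolist() for s in st[1:] if s[4]>5])
```

```text
t 19.0667 unit xyz mm [ -19.4 -286.   154.7] yaw -0.0037353217537713923 toolz [ 0.1338 -0.0365 -0.9903] F [-0.22  0.7  -0.15] g -0.0007553167353460037
top 0.06 [184 163  80  34  34  47  54  55  55  52  50  44  24  25  28  33  35  33
  30  21  28  99 170]
top 0.014 [190 161  58  16  32  48  46  46  44  40  31  36  53  65  67  69  67  67
  65  54  49 109 172]
top -0.044 [179 108  20  25  44  46  45  43  41  35  33  39  55  65  61  65  67  70
  71  63  44  71 142]
[[36, 53, 7, 8, 43], [55, 60, 8, 9, 55], [78, 68, 12, 10, 80], [118, 116, 17, 19, 166]]
scene 0.06 [ 45  40  46  53  55  53  53  56  53  51  48  47  51  51  54  56  57  58
  57  56  75 117 141]
scene 0.014 [ 43  37  38  40  41  42  43  44  43  41  41  42  44  44  45  45  44  42
  41  47  89 134 129]
scene -0.044 [ 36  35  37  40  41  43  42  42  42  42  41  42  42  43  43  42  42  42
  42  41  65 118 129]
[]
```

```bash
python3 -c "
from workcell import arm
print(arm.job_done())"
```

```text
the job is handed in; nothing more can be done
None
```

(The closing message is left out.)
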